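# Wipe broken crockery off a shop shelf

### The arm

A 6-joint arm with a two-finger parallel gripper is mounted at the origin on the work surface. World frame = base frame: x ahead of the robot, y to its left, z up, the work surface at z = 0. Lengths are in m, angles in degrees, forces in N, time in s.
With the tool pointing down it reaches from about 0.25 to 0.725 m from the base axis. Payload 9.7 kg.
Tool frame: the origin (TCP) lies at the very end of the fingers, on their centre line; the grasp point (between the pads) lies 19 mm behind it (bot.hold_point_z is the distance from the TCP to the grasp point, in m); z points along the fingers, y is the line along which they close (so a half turn about z gives the same grasp; the last joint's range is limited). The gripper opens to 85 mm and grips with 20 to 120 N. Pads are 22 mm wide; open, the fingers measure 114 mm over their backs; the gripper's body (76 mm by 85 mm) begins 54 mm behind the grasp point. The pads swing forward as they close: fully open they stand 13 mm farther back than shut.
Start: joints at [69.099, 4.979, 10.078, 95.1, 0, 90], TCP at [0.196, 0.514, 0.231] pointing down, gripper open.
Joint ranges: [-179.16, 179.16], [-48.56, 103.87], [-65.8, 70.77], [-126.05, 130.52], [-82.76, 87.17], [-180, 180]. Speed limits (degrees/s): [127.2, 127.2, 147.25, 180, 180, 180].

### API

Orientations are given as [roll, pitch, yaw] about the fixed x, y, z axes, in that order (R = Rz(yaw) Ry(pitch) Rx(roll)).
In Python, from workcell import bot gives the robot as it stands.
- The arm moves only by the tool play_rows, never from a script. Its argument "targets" is a list of rows, each an object with "grip": the closure in counts, from 0 (fully open) to 255 (shut); "linear": the shift along the world's x, y, z in cm, a list of three; "delta_rot": the turn, a rotation vector about the world's x, y, z in rad, a list of three. A call has 1 to 10 rows; each row is the pose to reach, as a shift and turn from the pose commanded when the call began; what a row does not reach only later rows make up. A row lasts 1/10 s, in which the tool goes at most 50 mm and 8.59 degrees, less where a joint would pass 70% of its speed; a pose out of reach is approached as far as the arm can. A call with a gripper value outside its range is refused whole. The fingers move at their own pace and stop on an object; "force" is the grip in N (left out, the last holds). Time passes only in rows, so rows that repeat a pose let the fingers close. It gives the time, the measured TCP pose, the force, the opening and the grip force at its end, in the units of the state.
- bot.get_obs(): the state, without advancing time (a new reading comes with each control period).
- bot.camera(name): name is "scene" or "top"; returns a dict with "color" (384x512x3 uint8, red, green, blue), "range_z" (384x512 float32, m along the optical axis (not along the pixel's ray), 0 where there is no reading), "fov_y" (degrees; the focal length in pixels is half the picture's height over the tangent of half this angle, whatever the lens; pixels are square), "cx", "cy" (the principal point, pixels), "dist_coeffs" ([k1, k2, p1, p2, k3] as OpenCV has them; the pictures are not rectified), "world_to_cam" (4x4, takes a point from world to camera coordinates). Camera axes: x right, y up, looking along -z (the intrinsics and any distortion apply to the point x, -y, -z); pixel columns grow to the right and rows downward; lengths in m; the calibration is good to about 2 mm. A picture is of the moment at which its call begins.
- bot.job_done(): hands the job in; it is judged then, once.
Trained networks look in a picture, given as the dict that the camera call returned (one of the last four; its "shot" number tells which), for a name from the list of things; names that differ only in an ending like _2 or _b are one class to them, and where a whole thing is asked for, a point or a joint stands for the part that bears it (a point fixed in the world has none). Each returns a list of dicts, best first, with "conf" (0 to 1); they miss things now and then, are a little off and sometimes report something else, mostly with a low value. They report only what shows in the picture. A call takes as long as a camera call. They do not tell look-alikes from the thing itself.
- bot.search_frame(picture, target): "box" ([left, top, right, bottom] in pixels, round what is visible of it).
- bot.trace(picture, target): "pixels" (384x512 bool, what is visible of it) and "box" ([left, top, right, bottom] in pixels, round what is visible of it).
- bot.pinpoint(picture, target): "pixel" ([column, row] in pixels: a listed point, or the origin of a listed thing).
The state is a dict: "time": time; "q": joint angles; "qd": joint speeds; "joint_efforts": joint torques, N m; "ee_pos": TCP position; "tcp_rot": TCP orientation; "wrist_force": force on the tool from outside, world axes, zero at the start; "torque": the same for the moment, N m; "opening": finger opening in m; "grasp_force": force on a finger pad.
Only numpy, scipy, OpenCV 4.12 (cv2) and the standard library are available. Lean on these libraries where they do the work, as an engineer would, in place of code of your own. Each camera call takes 0.05 s, during which the arm holds its last target. There are 200 camera calls.

### The job

Take the scraper by its leaning handle and wipe all five broken china chips off the lower board of the shelf, over its front edge, into the blue bin below; do not touch the chips with the fingers. Then stand the scraper back on its rubber mat, sole down, and let go. Leave the tumbler, bowls, pot, jar and flask standing where they are.

Things in the scene. Friction and masses are not known exactly. Their poses are not given: they have to be found in the camera images.
- scraper_grip (a point): Best place to hold the scraper: on the centre line of its orange bar handle, 100 mm up it, at (-56, 0, +95) mm from the sole's centre in the scraper's axes (z up from the sole, y along the block; -x points to the robot's side at the start, yaw within 0.3). The handle, 24 wide (y), 20 thick, 135 mm long, leans 40 degrees from vertical towards -x, from (+8, 0, +18) to (-79, 0, +121) mm.
- scraper_sole (a point): Centre of the scraper's flat sole (underside), axes as above. The scraper's block is 40 (x) x 130 (y) x 20 mm high; it wipes with its -x face, 20 mm from here. Mass about 0.26 kg, nearly all in the block. At the start it stands loose on its mat.
- mat: Black rubber mat, 100 (x) x 150 (y) x 4 mm thick, fixed to the table on the left or the right; origin at the centre of its underside. Home of the scraper, which starts within 6 mm of its centre.
- riser: Two-tier shelf, fixed. Origin on the table below the middle of the lower board's front edge; x inward (away from the robot), y along the edge, z up. Dark lower board: x 0 to 200, y -200 to 200, top at z 85, 15 mm thick. Wire tier above it: front bar at x 74, underside z 269 mm, rear bar at x 197. End panels at y +-205, x 40 to 200, up to z 290. Back open. Goods on the tier from x 110, up to z 330.
- bin: Open blue bin, fixed, 150 (x) x 300 (y) x 55 mm high outside, walls 4 mm; origin at the centre of its underside, axes as the shelf's. It stands before the shelf, its far wall about 20 mm beneath the lower board, so what falls over the middle of the front edge lands in it.
- bin_in (a point): Centre of the bin's inner floor, axes as the bin's; inside it is 142 (x) x 292 (y) mm.
- chip0: White china chip, loose, an irregular flat piece about 25 x 20 mm and 8 mm thick, 14 g; origin at its underside near its middle. Starts lying flat on the lower board, 20 to 80 mm in from the front edge and within 90 mm of the middle in y, some of them under the wire tier.
- chip1: White china chip, loose, an irregular flat piece about 25 x 20 mm and 8 mm thick, 14 g; origin at its underside near its middle. Starts lying flat on the lower board, 20 to 80 mm in from the front edge and within 90 mm of the middle in y, some of them under the wire tier.
- chip2: White china chip, loose, an irregular flat piece about 25 x 20 mm and 8 mm thick, 14 g; origin at its underside near its middle. Starts lying flat on the lower board, 20 to 80 mm in from the front edge and within 90 mm of the middle in y, some of them under the wire tier.
- chip3: White china chip, loose, an irregular flat piece about 25 x 20 mm and 8 mm thick, 14 g; origin at its underside near its middle. Starts lying flat on the lower board, 20 to 80 mm in from the front edge and within 90 mm of the middle in y, some of them under the wire tier.
- chip4: White china chip, loose, an irregular flat piece about 25 x 20 mm and 8 mm thick, 14 g; origin at its underside near its middle. Starts lying flat on the lower board, 20 to 80 mm in from the front edge and within 90 mm of the middle in y, some of them under the wire tier.
- tumbler: Green glass tumbler, loose, radius 30 mm, 100 mm high, standing on the lower board near one end (about 163 mm from the middle, 70 to 100 mm in); origin at the centre of its underside.
- bowls: Stack of small bowls, loose, radius 31 mm, 56 mm high, on the lower board near the other end, likewise; origin at the centre of its underside.
- pot: Open steel pot with two handles, loose, radius 65 mm, 85 mm high, on the table on the side where the mat is not; origin at the centre of its underside.
- jar: Amber jar with a red lid, loose, radius 36 mm, 120 mm high, on the table beyond and to the left; origin at the centre of its underside.
- flask: Green flask, loose, radius 34 mm, 190 mm high, on the table beyond and to the right; origin at the centre of its underside.
Things that resemble listed ones, but are neither listed nor needed, are in the scene too. Leave any green look-alike of the part that bears scraper_grip alone.

How it is judged (in metres and radians):
On the way, in this order (a step that is already met when the one before it is completed fails the run):
1. the scraper is lifted and brought over the shelf's lower board (x of scraper_sole in the frame of riser between 0.02 and 0.2 m and y of scraper_sole in the frame of riser between -0.2 and 0.2 m and z of scraper_sole in the frame of riser between 0.075 and 0.25 m), for 0.1 s.
2. all five chips lie in the bin (x of chip0 in the frame of bin_in between -0.073 and 0.073 m and y of chip0 in the frame of bin_in between -0.148 and 0.148 m and z of chip0 in the frame of bin_in between -0.01 and 0.045 m and x of chip1 in the frame of bin_in between -0.073 and 0.073 m and y of chip1 in the frame of bin_in between -0.148 and 0.148 m and z of chip1 in the frame of bin_in between -0.01 and 0.045 m and x of chip2 in the frame of bin_in between -0.073 and 0.073 m and y of chip2 in the frame of bin_in between -0.148 and 0.148 m and z of chip2 in the frame of bin_in between -0.01 and 0.045 m and x of chip3 in the frame of bin_in between -0.073 and 0.073 m and y of chip3 in the frame of bin_in between -0.148 and 0.148 m and z of chip3 in the frame of bin_in between -0.01 and 0.045 m and x of chip4 in the frame of bin_in between -0.073 and 0.073 m and y of chip4 in the frame of bin_in between -0.148 and 0.148 m and z of chip4 in the frame of bin_in between -0.01 and 0.045 m), for 0.2 s.
At the end, for the whole second after the job is handed in: All five chips lie inside the bin, and the scraper stands sole down on its mat, upright within 0.1 rad, the sole's centre over the mat and within 50 mm of the mat's centre in both of the mat's directions (all of step 2 and x of scraper_sole in the frame of mat between -0.05 and 0.05 m and y of scraper_sole in the frame of mat between -0.05 and 0.05 m and z of scraper_sole in the frame of mat between 0 and 0.009 m and angle between scraper_sole's own z axis and vertical below 0.1 rad); the robot touches nothing.
It fails at once if the fingers touch a chip (contact force between the fingers and chip0 above 0.5 N or contact force between the fingers and chip1 above 0.5 N or contact force between the fingers and chip2 above 0.5 N or contact force between the fingers and chip3 above 0.5 N or contact force between the fingers and chip4 above 0.5 N).
It fails at once if the tumbler or the stack of bowls is shifted by more than 20 mm or tipped by more than 0.3 rad (distance of any of tumbler, bowls from where it was at the start of the episode above 0.02 m or angle between any of tumbler, bowls's own z axis and vertical above 0.3 rad).
It fails at once if the pot, the jar or the flask is shifted by more than 20 mm or tipped by more than 0.3 rad (distance of any of pot, jar, flask from where it was at the start of the episode above 0.02 m or angle between any of pot, jar, flask's own z axis and vertical above 0.3 rad).
It also fails if it takes over 58 s, if anything falls off the work surface, if the arm or the gripper's body presses on something with over 40 N, if the wrist force passes 120 N, or if a joint passes its speed limit or range.

## Working session

There is one attempt and no reset: what is moved stays moved. The work goes in short steps, Python scripts to look and compute and a tool call to move; the robot and the scene stay as the last step left them, time stands still between calls to the robot, and variables do not carry over. Pictures are saved under pics/ and viewed, at most 10 in all, crops included, and the job is handed in when it is done.

Besides the shell and the picture viewer there is one more tool, called after "Emit:" as name(argument=value, ...), one argument or row to a line, values as JSON. play_rows: Moves the arm, as the interface text tells. Its arguments: {"type":"object","properties":{"targets":{"type":"array","items":{"type":"object","properties":{"grip":{"type":"number"},"linear":{"type":"array","items":{"type":"number"}},"delta_rot":{"type":"array","items":{"type":"number"}}}}},"force":{"type":"number"}},"required":["targets"]}

```bash
mkdir -p pics; cat > h.py <<'E'
import numpy as np, cv2, pickle
from workcell import bot
def K(p):
    h=p["color"].shape[0]; f=h/2/np.tan(np.radians(p["fov_y"])/2)
    return np.array([[f,0,p["cx"]],[0,f,p["cy"]],[0,0,1.]])
def cloud(p):
    """world xyz for every pixel (nan without reading)"""
    H,W=p["range_z"].shape; uv=np.stack(np.meshgrid(np.arange(W),np.arange(H)),-1).reshape(-1,1,2).astype(np.float64)
    n=cv2.undistortPoints(uv,K(p),np.array(p["dist_coeffs"],float)).reshape(H,W,2)
    z=np.where(p["range_z"]>0,p["range_z"],np.nan).astype(float)
    c=np.stack([n[...,0]*z,-n[...,1]*z,-z,np.ones_like(z)],-1)
    return (c@np.linalg.inv(p["world_to_cam"]).T)[...,:3]
def project(p,X):
    X=np.atleast_2d(X); c=(np.c_[X,np.ones(len(X))]@np.array(p["world_to_cam"]).T)[:,:3]*[1,-1,-1]
    return cv2.projectPoints(c,np.zeros(3),np.zeros(3),K(p),np.array(p["dist_coeffs"],float))[0].reshape(-1,2)
def save(p,name,box=None,s=1):
    im=p["color"][...,::-1]
    if box: im=im[box[1]:box[3],box[0]:box[2]]
    cv2.imwrite("pics/"+name,cv2.resize(im,None,fx=s,fy=s,interpolation=cv2.INTER_CUBIC))
E
python3 - <<'E'
from h import *
ims=[]
for n in("scene","top"):
    p=bot.camera(n); C=cloud(p); ims.append(p["color"])
    pickle.dump((p,C),open(n+".pkl","wb"))
    for t in("scraper_grip","scraper_sole","mat","riser","bin","chip0","tumbler","bowls","pot","jar","flask"):
        for fn in (bot.trace,bot.pinpoint):
            for d in fn(p,t)[:6]:
                if d["conf"]<.3: continue
                if "pixels" in d:
                    m=d["pixels"]; q=C[m]; q=q[~np.isnan(q[:,0])]
                    print(n,t,"tr",round(d["conf"],2),np.round(d["box"]).astype(int),"med",np.round(np.median(q,0),3) if len(q) else None, np.round(np.percentile(q,2,0),3),np.round(np.percentile(q,98,0),3))
                else:
                    u,v=d["pixel"]; print(n,t,"pt",round(d["conf"],2),np.round([u,v]),np.round(C[int(np.clip(v,0,383)),int(np.clip(u,0,511))],3))
save(pickle.load(open("scene.pkl","rb"))[0],"s0.png",None,1.5)
save(pickle.load(open("top.pkl","rb"))[0],"t0.png",None,1.5)
E
```

```text
scene scraper_grip tr 0.98 [104 164 156 224] med [ 0.423 -0.341  0.025] [ 0.358 -0.406  0.007] [ 0.449 -0.287  0.127]
scene scraper_grip tr 0.71 [294 236 298 235] med [0.575 0.089 0.092] [0.574 0.088 0.092] [0.576 0.089 0.093]
scene scraper_grip pt 0.75 [155. 125.] [ 0.18  -0.276  0.097]
scene scraper_grip pt 0.63 [122. 178.] [ 0.377 -0.342  0.106]
scene scraper_sole tr 0.91 [129 114 163 158] med [ 0.18  -0.319  0.021] [ 0.104 -0.354  0.005] [ 0.225 -0.252  0.124]
scene scraper_sole tr 0.83 [ 99 165 154 227] med [ 0.424 -0.341  0.025] [ 0.357 -0.405  0.004] [ 0.45  -0.284  0.129]
scene scraper_sole tr 0.69 [229 240 235 247] med [ 0.584 -0.074  0.093] [ 0.573 -0.081  0.086] [ 0.594 -0.067  0.096]
scene scraper_sole pt 0.83 [145. 141.] [ 0.17  -0.325  0.022]
scene scraper_sole pt 0.57 [127. 216.] [ 0.438 -0.347  0.022]
scene mat tr 0.87 [100 195 158 234] med [ 0.453 -0.345  0.004] [ 0.376 -0.421  0.   ] [ 0.475 -0.281  0.008]
scene mat pt 0.95 [129. 214.] [ 0.441 -0.339  0.03 ]
scene mat pt 0.59 [257. 242.] [ 0.58  -0.012  0.086]
scene riser tr 0.97 [146 181 402 330] med [0.686 0.008 0
[... 3485 characters left out ...]
wls tr 0.66 [204 133 222 150] med [0.597 0.168 0.14 ] [0.573 0.14  0.109] [0.623 0.194 0.147]
top bowls pt 0.8 [217. 142.] [0.593 0.158 0.141]
top bowls pt 0.5 [369. 137.] [ 0.6   -0.351  0.119]
top pot tr 0.65 [137 172 196 212] med [0.439 0.351 0.009] [ 0.374  0.257 -0.004] [0.496 0.433 0.087]
top pot pt 0.79 [168. 194.] [0.433 0.351 0.006]
top pot pt 0.46 [263. 163.] [0.537 0.008 0.01 ]
top jar tr 0.95 [143 123 170 149] med [0.628 0.374 0.103] [ 0.601  0.349 -0.007] [0.69  0.414 0.125]
top jar pt 0.9 [159. 137.] [0.623 0.361 0.088]
top flask tr 0.58 [361 118 384 148] med [ 0.613 -0.361  0.125] [ 0.591 -0.395  0.007] [ 0.651 -0.34   0.193]
top flask pt 0.8 [371. 136.] [ 0.602 -0.357  0.125]
```

View pics/s0.png

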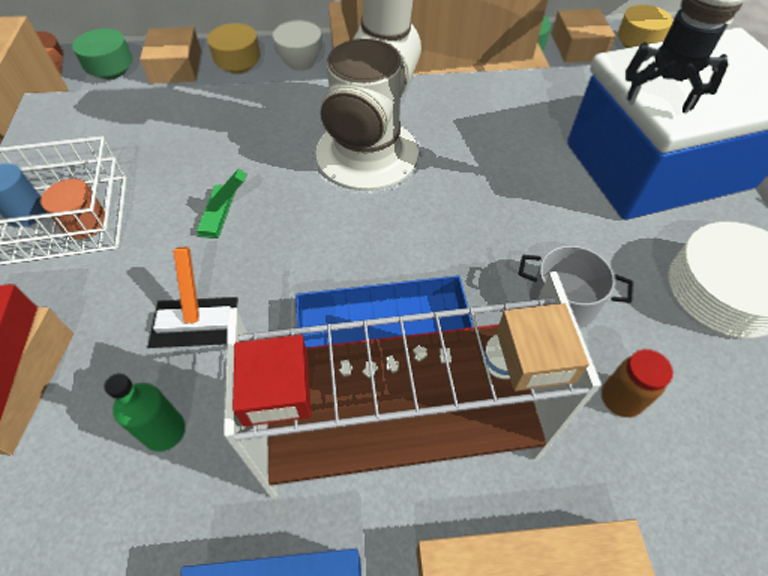

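View pics/t0.png

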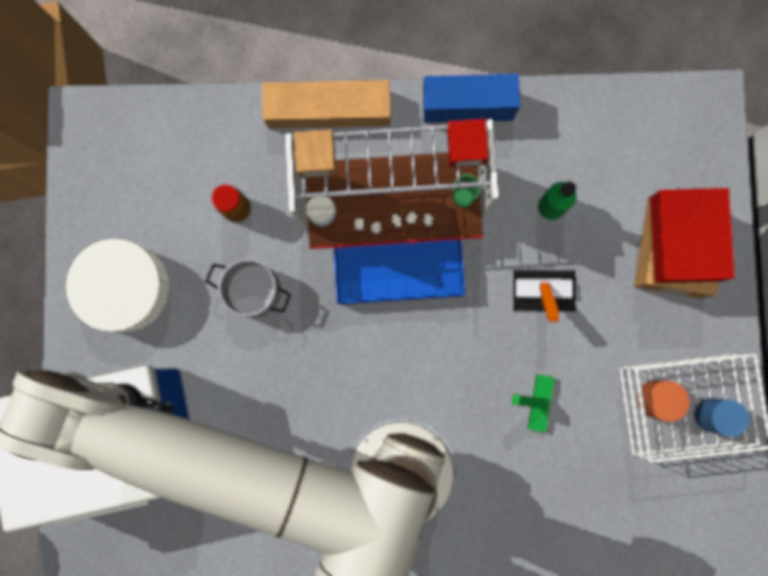

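The scene view (512-px coordinates) shows the orange-handled scraper on the black mat at about (125,195) and the green look-alike at (147,135). Five white chips lie on the board at about (230–297, 233–247), and the bin is at (255,205). Only the orange one at (122,178) matches the description, so I'll check it in a crop and take exact fits.

```bash
python3 - <<'E'
from h import *
print({k:np.round(v,3) for k,v in bot.get_obs().items()})
for n in("scene","top"):
    p,C=pickle.load(open(n+".pkl","rb")); hsv=cv2.cvtColor(p["color"],cv2.COLOR_RGB2HSV); H,S,V=[hsv[...,i] for i in range(3)]
    X,Y,Z=C[...,0],C[...,1],C[...,2]
    reg=(X>.3)&(X<.5)&(Y>-.44)&(Y<-.25)
    m=reg&(H<20)&(S>150)&(Z>.035); q=C[m]; c=q.mean(0); d=np.linalg.svd(q-c)[2][0]; d*=np.sign(d[2])
    at=lambda z:np.round(c+d*(z-c[2])/d[2],4)
    print(n,"handle n",m.sum(),"dir",d.round(3),"z99",at(.099),"z.024",at(.024),"zmax",q[:,2].max())
    m=reg&(S<60)&(V>120)&(Z>.017)&(Z<.032); q=C[m]; r=cv2.minAreaRect(q[:,:2].astype(np.float32)*1000); print("block",m.sum(),r,np.median(q[:,2]))
    m=reg&(V<50)&(Z<.015); q=C[m];r=cv2.minAreaRect(q[:,:2].astype(np.float32)*1000); print("mat",m.sum(),r)
    # board front edge
    m=(X>.5)&(X<.75)&(abs(Y)<.19)&(Z>.078)&(Z<.091)&(S>90); q=C[m]
    e=np.array([(y,np.percentile(q[abs(q[:,1]-y)<.008,0],2)) for y in np.arange(-.16,.17,.02) if (abs(q[:,1]-y)<.008).sum()>8])
    a=np.polyfit(e[:,0],e[:,1],1); print("edge x=%.4f + %.4f y"%(a[1],a[0]),"res",np.std(e[:,1]-np.polyval(a,e[:,0])).round(4),"zmed",np.median(q[:,2]))
    m=(X>.5)&(X<.78)&(abs(Y)<.24)&(Z>.262)&(Z<.295)&(S<60); q=C[m]; print("tier",np.percentile(q,[1,99],axis=0).round(3).tolist())
    b=q[(abs(q[:,1])<.15)&(q[:,0]<.64)]; print("frontbar",np.polyfit(b[:,1],b[:,0],1).round(4) if len(b)>5 else 0, np.percentile(b[:,2],[5,95]).round(3))
    m=(X>.38)&(X<.56)&(abs(Y)<.2)&(Z>.048)&(Z<.06)&(H>100)&(H<130)&(S>120); q=C[m];r=cv2.minAreaRect(q[:,:2].astype(np.float32)*1000); print("binrim",m.sum(),r,q[:,0].min(),q[:,0].max())
    m=((X>.54)&(X<.65)&(abs(Y)<.125)&(Z>.08)&(Z<.1)&(S<70)&(V>130)).astype(np.uint8)
    k,l,st,ce=cv2.connectedComponentsWithStats(m)
    for i in range(1,k):
        if st[i,4]>=6: print(" chip",st[i,4],ce[i].round(),C[l==i].min(0).round(3),C[l==i].mean(0).round(3),C[l==i].max(0).round(3))
    for nm,rg in (("tumb",(Y<-.11)&(H>50)&(H<90)),("bowl",(Y>.11)&(S<60))):
        m=(X>.55)&(X<.7)&(abs(Y)<.2)&(Z>.1)&(Z<.2)&rg; q=C[m]; print(nm,np.percentile(q,[3,97],axis=0).round(3).tolist())
p,C=pickle.load(open("scene.pkl","rb")); save(p,"c1.png",[85,105,350,270],3)
E
```

```text
{'time': np.float64(2.3), 'q': array([6.9099e+01, 4.9820e+00, 1.0077e+01, 9.5103e+01, 2.0000e-03,
       9.0000e+01]), 'qd': array([ 0.053,  0.087,  0.03 , -0.061, -0.001, -0.09 ]), 'joint_efforts': array([ 0.0000e+00, -5.2010e+01,  4.6486e+01,  2.0000e-03,  0.0000e+00,
       -0.0000e+00]), 'ee_pos': array([0.196, 0.514, 0.231]), 'tcp_rot': array([-1.79993e+02, -2.00000e-03,  1.59099e+02]), 'wrist_force': array([-0.142,  0.668, -0.157]), 'torque': array([-0.056, -0.039,  0.003]), 'grasp_force': np.float64(0.0), 'opening': np.float64(0.085)}
scene handle n 479 dir [-0.646  0.018  0.763] z99 [ 0.3822 -0.3413  0.099 ] z.024 [ 0.4458 -0.3431  0.024 ] zmax 0.1326051214652798
block 554 ((427.7947998046875, -344.331787109375), (130.1419219970703, 41.978858947753906), 88.35791015625) 0.02379517916495938
mat 670 ((425.11163330078125, -349.476806640625), (145.90093994140625, 97.03755187988281), 88.72583770751953)
edge x=0.5452 + -0.1664 y res 0.0244 zmed 0.084919198481479
tier [[0.575, -0.203, 0.266], [0.745, 0.217, 0.293]]
frontbar [-0.0409  0.6142] [0.273 0.279]
binrim 333 ((457.2724609375,
[... 1336 characters left out ...]
] [0.27  0.282]
binrim 151 ((464.9414978027344, -4.841064453125), (119.50323486328125, 298.6945495605469), 2.5210306644439697) 0.39899073162699283 0.5301227430363424
 chip 25 [264. 146.] [ 0.57  -0.008  0.084] [ 0.581 -0.001  0.092] [0.595 0.006 0.098]
 chip 26 [274. 145.] [ 0.578 -0.042  0.083] [ 0.587 -0.035  0.092] [ 0.598 -0.028  0.099]
 chip 22 [285. 146.] [ 0.57  -0.08   0.082] [ 0.581 -0.073  0.093] [ 0.594 -0.066  0.099]
 chip 26 [239. 148.] [0.567 0.078 0.086] [0.576 0.084 0.091] [0.585 0.092 0.099]
 chip 24 [250. 151.] [0.557 0.04  0.087] [0.566 0.047 0.091] [0.574 0.054 0.098]
tumb [[0.604, -0.182, 0.104], [0.657, -0.129, 0.189]]
bowl [[0.573, 0.138, 0.111], [0.626, 0.193, 0.146]]
```

View pics/c1.png

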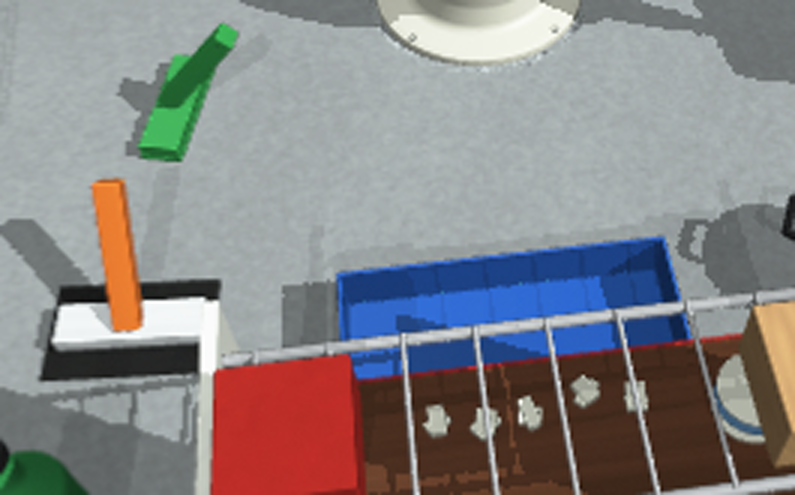

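The crop shows the orange-handled scraper at about (125,195) in scene pixels, standing on the black mat with its handle leaning towards the robot; the green look-alike at (147,135) stays alone. All five chips are clear of the bowls at (330,240). I'm moving over now.

Emit:
play_rows(
  targets=[
    {"grip":0,"linear":[2,-3,3],"delta_rot":[0,0,0.03]},
    {"grip":0,"linear":[5,-7,6],"delta_rot":[0,0,0.08]},
    {"grip":0,"linear":[8,-11,8],"delta_rot":[0,0,0.13]},
    {"grip":0,"linear":[11,-15,10],"delta_rot":[0,0,0.18]},
    {"grip":0,"linear":[13.5,-19,10],"delta_rot":[0,0,0.22]},
    {"grip":0,"linear":[16,-23.5,10],"delta_rot":[0,0,0.26]},
    {"grip":0,"linear":[18.5,-28,10],"delta_rot":[0,0,0.3]},
    {"grip":0,"linear":[21,-32.5,10],"delta_rot":[0,0,0.34]},
    {"grip":0,"linear":[23,-37,10],"delta_rot":[0,0,0.34]},
    {"grip":0,"linear":[25,-41,10],"delta_rot":[0,0,0.34]},
  ],
)

```text
time: 3.3
ee_pos: [0.442, 0.1112, 0.3315]
tcp_rot: [180.0, 0.0, 178.6]
wrist_force: [0.1, 0.9, 0.4]
opening: 0.0854
grasp_force: 0.0
```

```bash
python3 - <<'E'
from h import *
from scipy.spatial.transform import Rotation as R
o=bot.get_obs(); print(o["q"].round(1),o["ee_pos"].round(4),o["tcp_rot"].round(2))
Rn=R.from_euler("xyz",o["tcp_rot"],degrees=True)
for tilt in(40,45,50):
    Rt=R.from_euler("z",-1.5,degrees=True)*R.from_euler("y",-tilt,degrees=True)*R.from_euler("xyz",[180,0,180],degrees=True)
    z=Rt.apply([0,0,1]); G=np.array([.371,-.342,.099]); T=G+.019*z
    print(tilt,(Rt*Rn.inv()).as_rotvec().round(4),"z",z.round(3),"TCP",T.round(4),"dcm",((T-o["ee_pos"])*100).round(2), "pre9",((T-.09*z-o["ee_pos"])*100).round(2))
E
```

```text
[ 14.1  -4.3  12.2 106.5   0.   15.5] [0.442  0.1112 0.3315] [1.7999e+02 4.0000e-02 1.7859e+02]
40 [-0.018  -0.6972 -0.0015] z [ 0.643 -0.017 -0.766] TCP [ 0.3832 -0.3423  0.0844] dcm [ -5.88 -45.35 -24.71] pre9 [-11.67 -45.2  -17.81]
45 [-0.0202 -0.7845 -0.0015] z [ 0.707 -0.019 -0.707] TCP [ 0.3844 -0.3424  0.0856] dcm [ -5.76 -45.35 -24.59] pre9 [-12.12 -45.19 -18.23]
50 [-0.0224 -0.8717 -0.0015] z [ 0.766 -0.02  -0.643] TCP [ 0.3855 -0.3424  0.0868] dcm [ -5.65 -45.35 -24.47] pre9 [-12.54 -45.17 -18.69]
```

Emit:
play_rows(
  targets=[
    {"grip":0,"linear":[-0.5,-4.5,0],"delta_rot":[0,-0.05,0]},
    {"grip":0,"linear":[-1.5,-9,0],"delta_rot":[0,-0.13,0]},
    {"grip":0,"linear":[-3,-13.5,0],"delta_rot":[-0.01,-0.21,0]},
    {"grip":0,"linear":[-4.5,-18,-1],"delta_rot":[-0.01,-0.3,0]},
    {"grip":0,"linear":[-6,-22.5,-2],"delta_rot":[-0.01,-0.38,0]},
    {"grip":0,"linear":[-7.5,-27,-4],"delta_rot":[-0.01,-0.46,0]},
    {"grip":0,"linear":[-9,-31.5,-6],"delta_rot":[-0.015,-0.54,0]},
    {"grip":0,"linear":[-10.5,-36,-8],"delta_rot":[-0.02,-0.62,0]},
    {"grip":0,"linear":[-11.5,-40.5,-10],"delta_rot":[-0.02,-0.7,0]},
    {"grip":0,"linear":[-12.5,-44.5,-12],"delta_rot":[-0.02,-0.785,0]},
  ],
)

```text
time: 4.3
ee_pos: [0.3293, -0.2865, 0.234]
tcp_rot: [-179.7, 44.7, 178.8]
wrist_force: [3.0, -1.3, -0.2]
opening: 0.0851
grasp_force: 0.0
```

Emit:
play_rows(
  targets=[
    {"grip":0,"linear":[0,0,-2]},
    {"grip":0,"linear":[0,0,-4]},
    {"grip":0,"linear":[0,0,-6.2]},
    {"grip":0,"linear":[0,0,-6.2]},
  ],
)

```text
validation failed for argument at $.ta...
```

```bash
cat > g.py <<'E'
from h import *
from scipy.spatial.transform import Rotation as R
o=bot.get_obs(); print(o["time"],o["q"].round(1),o["ee_pos"].round(4),o["tcp_rot"].round(2))
Rn=R.from_euler("xyz",o["tcp_rot"],degrees=True)
z=Rn.apply([0,0,1]);print("z",z.round(3),"hold",(o["ee_pos"]-.019*z).round(4), "rot left")
Rt=R.from_euler("z",-1.5,degrees=True)*R.from_euler("y",-45,degrees=True)*R.from_euler("xyz",[180,0,180],degrees=True)
print((Rt*Rn.inv()).as_rotvec().round(4))
p=bot.camera("scene"); C=cloud(p); hsv=cv2.cvtColor(p["color"],cv2.COLOR_RGB2HSV)
X,Y,Z=C[...,0],C[...,1],C[...,2]
m=(X>.3)&(X<.5)&(Y>-.44)&(Y<-.25)&(hsv[...,0]<20)&(hsv[...,1]>150)&(Z>.035);q=C[m]; print("orange",m.sum(),q.mean(0).round(3),np.ptp(q[:,1]))
save(p,"g1.png",[70,90,230,250],4)
E
python3 g.py
```

```text
4.3 [-65.4 -38.7 -33.8  71.3  39.1 -55.5] [ 0.3293 -0.2865  0.234 ] [-179.66   44.74  178.83]
z [ 0.704 -0.02  -0.71 ] hold [ 0.3159 -0.2861  0.2475] rot left
[ 0.0041 -0.0047 -0.0015]
orange 480 [ 0.395 -0.342  0.084] 0.025575344486926055
```

View pics/g1.png

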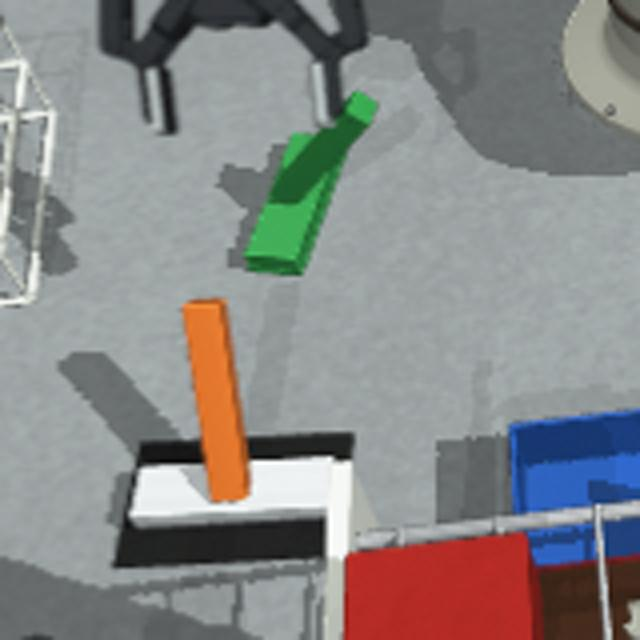

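The picture shows the open gripper tilted at (75,100) scene px, short of the orange handle at about (125,185), and nothing has been disturbed. I'm moving above the handle, then down onto it.

Emit:
play_rows(
  targets=[
    {"grip":0,"linear":[3,0,0],"delta_rot":[0,0,0]},
    {"grip":0,"linear":[6.3,0,-1],"delta_rot":[0,0,0]},
    {"grip":0,"linear":[6.3,0,-3],"delta_rot":[0,0,0]},
    {"grip":0,"linear":[6.3,0,-5],"delta_rot":[0,0,0]},
    {"grip":0,"linear":[6.3,0,-6],"delta_rot":[0,0,0]},
    {"grip":0,"linear":[6.3,0,-6],"delta_rot":[0,0,0]},
  ],
)

```text
time: 4.95
ee_pos: [0.3927, -0.2846, 0.1712]
tcp_rot: [179.8, 44.3, 178.5]
wrist_force: [0.0, 0.5, 0.3]
opening: 0.0853
grasp_force: 0.0
```

```bash
python3 g.py
```

```text
4.95 [-55.4 -36.7 -40.3  56.6  34.5 -44.5] [ 0.3927 -0.2846  0.1712] [179.79  44.31 178.46]
z [ 0.698 -0.015 -0.716] hold [ 0.3794 -0.2843  0.1848] rot left
[-0.0029 -0.012  -0.0018]
orange 473 [ 0.394 -0.342  0.085] 0.02526780386326649
```

Emit:
play_rows(
  targets=[
    {"grip":0,"linear":[-0.8,-2.5,0],"delta_rot":[0,0,0]},
    {"grip":0,"linear":[-0.8,-5.8,0],"delta_rot":[0,-0.01,0]},
    {"grip":0,"linear":[-0.8,-5.8,-1],"delta_rot":[0,-0.01,0]},
    {"grip":0,"linear":[-0.8,-5.8,-3],"delta_rot":[0,-0.01,0]},
    {"grip":0,"linear":[-0.8,-5.8,-3],"delta_rot":[0,-0.01,0]},
  ],
)

```text
time: 5.5
ee_pos: [0.3844, -0.3424, 0.1407]
tcp_rot: [179.7, 44.8, 178.3]
wrist_force: [-0.3, -0.0, 1.0]
opening: 0.0855
grasp_force: 0.0
```

```bash
python3 g.py
```

```text
5.5 [-61.5 -27.8 -38.3  53.2  37.8 -50.9] [ 0.3844 -0.3424  0.1407] [179.68  44.85 178.34]
z [ 0.705 -0.015 -0.709] hold [ 0.371  -0.3421  0.1541] rot left
[-0.0041 -0.0025 -0.0011]
orange 476 [ 0.395 -0.342  0.084] 0.025041424397279688
```

Emit:
play_rows(
  force=80,
  targets=[
    {"grip":0,"linear":[0,0,-2],"delta_rot":[0,0,0]},
    {"grip":0,"linear":[0,0,-4],"delta_rot":[0,0,0]},
    {"grip":0,"linear":[0,0,-5.5],"delta_rot":[0,0,0]},
    {"grip":60,"linear":[0,0,-5.5],"delta_rot":[0,0,0]},
    {"grip":140,"linear":[0,0,-5.5],"delta_rot":[0,0,0]},
    {"grip":255,"linear":[0,0,-5.5],"delta_rot":[0,0,0]},
    {"grip":255,"linear":[0,0,-5.5],"delta_rot":[0,0,0]},
    {"grip":255,"linear":[0,0,-5.5],"delta_rot":[0,0,0]},
    {"grip":255,"linear":[0,0,-5.5],"delta_rot":[0,0,0]},
    {"grip":255,"linear":[0,0,-5.5],"delta_rot":[0,0,0]},
  ],
)

```text
time: 6.55
ee_pos: [0.3854, -0.3436, 0.0891]
tcp_rot: [-180.0, 45.0, 178.6]
wrist_force: [-3.6, 1.4, 5.8]
opening: 0.0231
grasp_force: 78.6
```

Emit:
play_rows(
  targets=[
    {"grip":255,"linear":[0,0,0.5],"delta_rot":[0,0,0]},
    {"grip":255,"linear":[0,0,2],"delta_rot":[0,0,0]},
    {"grip":255,"linear":[0,0,4],"delta_rot":[0,0,0]},
    {"grip":255,"linear":[0,0,4],"delta_rot":[0,0,0]},
  ],
)

```text
time: 6.95
ee_pos: [0.3855, -0.344, 0.1303]
tcp_rot: [-179.8, 45.1, 178.7]
wrist_force: [1.1, -0.7, -1.9]
opening: 0.0231
grasp_force: 78.6
```

```bash
cat > blk.py <<'E'
from h import *
from scipy.spatial.transform import Rotation as R
def block():
    """held scraper relative to the tool: orange handle direction and white block top"""
    o=bot.get_obs(); Rn=R.from_euler("xyz",o["tcp_rot"],degrees=True)
    print("t",o["time"],o["q"].round(1),"tcp",o["ee_pos"].round(4),o["tcp_rot"].round(2),"open",o["opening"],"gf",o["grasp_force"])
    for n in("scene","top"):
        p=bot.camera(n); C=cloud(p); hsv=cv2.cvtColor(p["color"],cv2.COLOR_RGB2HSV)
        ez=Rn.as_matrix(); D=C-o["ee_pos"]
        near=np.linalg.norm(D,axis=-1)<.18
        m=near&(hsv[...,0]<20)&(hsv[...,1]>150)&(hsv[...,2]>100)
        if m.sum()>10:
            q=C[m]; d=np.linalg.svd(q-q.mean(0))[2][0]; print(n,"orange",m.sum(),(d*np.sign(d[2])).round(3),q.min(0).round(3),q.max(0).round(3))
        m=near&(hsv[...,1]<60)&(hsv[...,2]>150)&(C[...,2]<o["ee_pos"][2]-.04)
        if m.sum()>30:
            q=C[m]; c=np.median(q,0); q=q[abs(q[:,2]-c[2])<.012]; c=q.mean(0); N=np.linalg.svd(q-c)[2][2]; print(n,"block",len(q),cv2.minAreaRect(q[:,:2].astype(np.float32)*1000),"z",np.median(q[:,2]).round(4),"normal",(N*np.sign(N[2])).round(3))
    return p
if __name__=="__main__": block()
E
python3 blk.py
```

```text
t 6.95 [-61.5 -27.5 -39.5  51.5  37.8 -50.9] tcp [ 0.3855 -0.344   0.1303] [-179.84   45.05  178.72] open 0.02308147957102388 gf 78.61650466918945
scene orange 508 [-0.641 -0.013  0.767] [ 0.344 -0.357  0.069] [ 0.442 -0.331  0.172]
scene block 2081 ((383.4494323730469, -345.7180480957031), (243.49481201171875, 249.26065063476562), 40.83120346069336) z 0.0001 normal [-0.  0.  1.]
top orange 178 [-0.624  0.003  0.782] [ 0.342 -0.381 -0.008] [ 0.433 -0.328  0.187]
top block 937 ((402.64776611328125, -331.90777587890625), (211.34994506835938, 255.1514434814453), 36.38318634033203) z 0.0001 normal [0.001 0.002 1.   ]
```

Emit:
play_rows(
  targets=[
    {"grip":255,"linear":[0,0.5,4],"delta_rot":[0,0,0]},
    {"grip":255,"linear":[0,3,8],"delta_rot":[0,0,0.01]},
    {"grip":255,"linear":[0.5,6.5,11],"delta_rot":[0,0,0.02]},
    {"grip":255,"linear":[1,10.5,12],"delta_rot":[0,0,0.03]},
    {"grip":255,"linear":[2,14.5,12],"delta_rot":[0,0,0.04]},
    {"grip":255,"linear":[3,18.5,12],"delta_rot":[0,0,0.05]},
    {"grip":255,"linear":[4.5,22.5,12],"delta_rot":[0,0,0.06]},
    {"grip":255,"linear":[6,26,12],"delta_rot":[0,0,0.07]},
    {"grip":255,"linear":[7.8,29.5,12],"delta_rot":[0,0,0.07]},
    {"grip":255,"linear":[7.8,29.5,12],"delta_rot":[0,0,0.07]},
  ],
)

```text
time: 8.05
ee_pos: [0.48, -0.0458, 0.2494]
tcp_rot: [179.5, 43.9, -176.8]
wrist_force: [-1.2, 0.3, -1.7]
opening: 0.0229
grasp_force: 80.1
```

```bash
sed -i 's/&(C\[...,2\]<o\["ee_pos"\]\[2\]-.04)/\&(abs(C[...,2]-o["ee_pos"][2]+.065)<.018)\&(C[...,0]<o["ee_pos"][0]+.09)/' blk.py; python3 - <<'E'
from blk import *
p=block(); save(bot.camera("scene"),"e1.png",[150,100,410,300],3)
E
```

```text
t 8.05 [-11.8 -48.5 -38.9  56.8  10.8 -10.9] tcp [ 0.48   -0.0458  0.2494] [ 179.47   43.87 -176.84] open 0.022910014716907973 gf 80.09573221206665
scene orange 664 [-0.58  -0.051  0.813] [ 0.444 -0.059  0.081] [ 0.54  -0.018  0.292]
scene block 841 ((521.2163696289062, -42.985252380371094), (40.376197814941406, 129.2195587158203), 3.217897415161133) z 0.1831 normal [0.093 0.002 0.996]
top orange 176 [-0.656 -0.048  0.754] [ 0.434 -0.063  0.198] [ 0.525 -0.037  0.314]
top block 410 ((518.266845703125, -45.68318176269531), (41.18162536621094, 129.52456665039062), 2.6579813957214355) z 0.1824 normal [ 0.017 -0.001  1.   ]
```

View pics/e1.png

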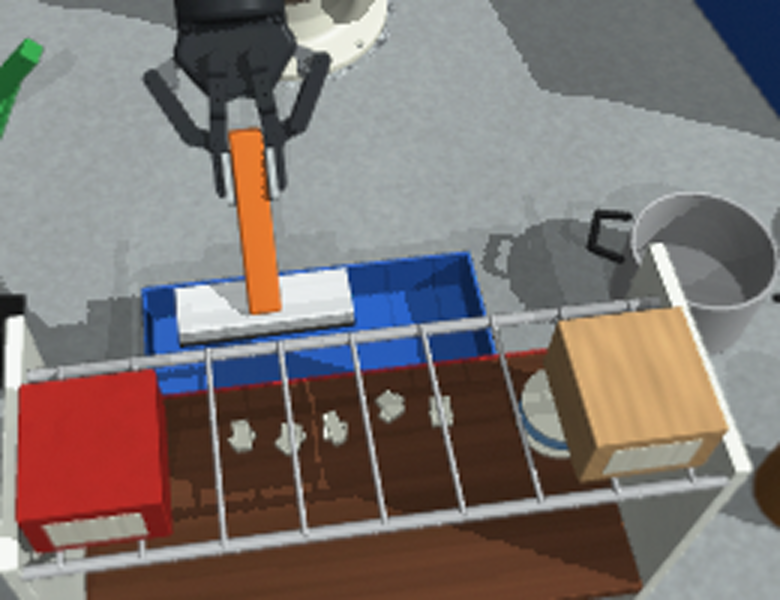

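The scraper hangs level over the bin at about (240,205) scene px, and the chips are untouched at (230–297, 233–247). Next it goes in under the tier and behind the right three chips.

Emit:
play_rows(
  targets=[
    {"grip":255,"linear":[0.5,0,-2.5],"delta_rot":[0,0,0]},
    {"grip":255,"linear":[1,-0.2,-5.5],"delta_rot":[0,-0.01,0]},
    {"grip":255,"linear":[2,-0.2,-6],"delta_rot":[0,-0.02,-0.005]},
    {"grip":255,"linear":[3.5,-0.1,-6],"delta_rot":[0,-0.02,-0.01]},
    {"grip":255,"linear":[5.5,0,-6],"delta_rot":[0,-0.02,-0.01]},
    {"grip":255,"linear":[7.5,0.1,-6],"delta_rot":[0,-0.02,-0.01]},
    {"grip":255,"linear":[9.5,0.2,-6],"delta_rot":[0,-0.02,-0.01]},
    {"grip":255,"linear":[11,0.3,-6],"delta_rot":[0,-0.02,-0.01]},
    {"grip":255,"linear":[11.8,0.3,-6],"delta_rot":[0,-0.02,-0.01]},
    {"grip":255,"linear":[11.8,0.3,-6],"delta_rot":[0,-0.02,-0.01]},
  ],
)

```text
time: 9.2
ee_pos: [0.597, -0.0519, 0.1905]
tcp_rot: [179.7, 45.0, -178.2]
wrist_force: [-0.7, -0.5, -3.3]
opening: 0.0231
grasp_force: 80.3
```

```bash
sed -i 's/o\["ee_pos"\]\[0\]+.09/o["ee_pos"][0]+.075/' blk.py; python3 blk.py
```

```text
t 9.2 [ -8.6 -31.7 -38.2  39.    7.7  -7.5] tcp [ 0.597  -0.0519  0.1905] [ 179.65   45.03 -178.16] open 0.023094803568007846 gf 80.25955438613892
scene orange 1115 [ 0.266 -0.404  0.875] [ 0.535 -0.177  0.08 ] [0.739 0.055 0.331]
scene block 744 ((639.1004028320312, -50.41291809082031), (39.4669075012207, 128.85801696777344), 1.802172303199768) z 0.1252 normal [-0.01  -0.003  1.   ]
top orange 361 [-0.043 -0.415  0.909] [ 0.55  -0.158  0.075] [0.733 0.041 0.334]
top block 204 ((636.2667846679688, -51.5846061706543), (37.81049346923828, 124.02118682861328), 2.046351432800293) z 0.1248 normal [0.061 0.009 0.998]
```

Emit:
play_rows(
  targets=[
    {"grip":255,"linear":[0,0.7,0],"delta_rot":[0,0,0.01]},
    {"grip":255,"linear":[0,0.7,-0.7],"delta_rot":[0,0,0.01]},
    {"grip":255,"linear":[0,0.7,-1.4],"delta_rot":[0,0,0.01]},
    {"grip":255,"linear":[0,0.7,-1.8],"delta_rot":[0,0,0.01]},
    {"grip":255,"linear":[0,0.7,-1.8],"delta_rot":[0,0,0.01]},
  ],
)

```text
time: 9.8
ee_pos: [0.5966, -0.0426, 0.1721]
tcp_rot: [179.6, 45.0, -177.4]
wrist_force: [0.4, -0.8, -3.0]
opening: 0.0231
grasp_force: 80.3
```

```bash
python3 blk.py
```

```text
t 9.8 [ -7.7 -31.7 -40.2  37.    7.6  -7.3] tcp [ 0.5966 -0.0426  0.1721] [ 179.65   45.04 -177.4 ] open 0.02305279997410052 gf 80.27340888977051
scene orange 555 [-0.429 -0.283  0.858] [ 0.558 -0.177  0.082] [0.739 0.058 0.316]
scene block 847 ((619.6420288085938, -51.44586181640625), (87.10487365722656, 291.34228515625), 6.15021276473999) z 0.1066 normal [-0.019  0.004  1.   ]
top orange 249 [-0.669 -0.323  0.67 ] [ 0.542 -0.189  0.076] [0.733 0.084 0.327]
top block 240 ((617.0180053710938, -5.41656494140625), (64.18296813964844, 206.1941375732422), 21.725278854370117) z 0.1067 normal [-0.098 -0.005  0.995]
```

Emit:
play_rows(
  targets=[
    {"grip":255,"linear":[-0.5,0,0],"delta_rot":[0,0,0]},
    {"grip":255,"linear":[-1.5,-0.1,0],"delta_rot":[0,0,0]},
    {"grip":255,"linear":[-2.5,-0.1,0],"delta_rot":[0,0,0]},
    {"grip":255,"linear":[-3.5,-0.1,0],"delta_rot":[0,0,0]},
    {"grip":255,"linear":[-4.5,-0.2,0],"delta_rot":[0,0,0]},
    {"grip":255,"linear":[-5.5,-0.2,0],"delta_rot":[0,0,0]},
    {"grip":255,"linear":[-6.5,-0.3,0],"delta_rot":[0,0,0]},
    {"grip":255,"linear":[-7.5,-0.3,0],"delta_rot":[0,0,0]},
    {"grip":255,"linear":[-8.5,-0.4,0],"delta_rot":[0,0,0]},
    {"grip":255,"linear":[-9.5,-0.4,0],"delta_rot":[0,0,0]},
  ],
)

```text
time: 10.9
ee_pos: [0.5012, -0.047, 0.1737]
tcp_rot: [179.7, 45.2, -177.4]
wrist_force: [0.2, 0.3, -2.0]
opening: 0.0227
grasp_force: 80.3
```

Emit:
play_rows(
  targets=[
    {"grip":255,"linear":[-0.8,0,0],"delta_rot":[0,0,0]},
    {"grip":255,"linear":[-1.2,0,0],"delta_rot":[0,0,0]},
    {"grip":255,"linear":[-1.2,0,1.5],"delta_rot":[0,0,0]},
    {"grip":255,"linear":[-1.2,0,2.3],"delta_rot":[0,0,0]},
    {"grip":255,"linear":[-1.2,0,2.3],"delta_rot":[0,0,0]},
  ],
)

```text
time: 11.4
ee_pos: [0.4968, -0.0484, 0.2007]
tcp_rot: [179.7, 45.1, -177.3]
wrist_force: [0.4, -0.0, -1.8]
opening: 0.0231
grasp_force: 80.3
```

```bash
cat > chips.py <<'E'
from h import *
def chips(p,C):
    hsv=cv2.cvtColor(p["color"],cv2.COLOR_RGB2HSV); X,Y,Z=[C[...,i] for i in range(3)]
    for nm,z0,z1,x0,x1 in(("board",.08,.099,.52,.68),("bin",-.003,.05,.395,.55)):
        m=((X>x0)&(X<x1)&(abs(Y)<.15)&(Z>z0)&(Z<z1)&(hsv[...,1]<70)&(hsv[...,2]>110)).astype(np.uint8)
        k,l,st,ce=cv2.connectedComponentsWithStats(m)
        for i in range(1,k):
            if st[i,4]>=6: print(nm,st[i,4],ce[i].round(),C[l==i].min(0).round(3),C[l==i].mean(0).round(3),C[l==i].max(0).round(3))
if __name__=="__main__":
    import sys
    for n in("scene","top"):
        p=bot.camera(n); print(n); chips(p,cloud(p))
        if len(sys.argv)>1 and n=="scene": save(p,sys.argv[1],[150,130,410,300],3)
    o=bot.get_obs(); print(o["time"],o["q"].round(1),o["ee_pos"].round(4),o["tcp_rot"].round(1))
E
python3 chips.py w1.png
```

```text
scene
board 64 [280. 235.] [0.557 0.037 0.087] [0.569 0.045 0.092] [0.581 0.055 0.095]
board 22 [294. 237.] [0.565 0.076 0.087] [0.579 0.079 0.092] [0.588 0.082 0.095]
board 25 [299. 236.] [0.566 0.086 0.086] [0.577 0.09  0.093] [0.588 0.092 0.096]
top
board 12 [264. 123.] [ 0.661 -0.016  0.081] [ 0.666 -0.002  0.085] [0.679 0.005 0.091]
board 6 [275. 121.] [ 0.663 -0.041  0.081] [ 0.67  -0.04   0.084] [ 0.678 -0.037  0.089]
board 6 [278. 121.] [ 0.664 -0.054  0.08 ] [ 0.67  -0.049  0.085] [ 0.678 -0.047  0.09 ]
board 7 [294. 122.] [ 0.665 -0.116  0.083] [ 0.666 -0.107  0.085] [ 0.669 -0.099  0.087]
board 6 [252. 125.] [0.658 0.029 0.08 ] [0.659 0.037 0.084] [0.66  0.046 0.089]
board 35 [239. 149.] [0.563 0.075 0.082] [0.575 0.085 0.092] [0.585 0.096 0.099]
board 34 [250. 151.] [0.556 0.037 0.081] [0.567 0.046 0.089] [0.578 0.055 0.098]
bin 36 [265. 168.] [ 0.504 -0.01  -0.002] [ 0.518 -0.001  0.01 ] [0.531 0.008 0.019]
bin 6 [226. 203.] [ 0.397  0.133 -0.003] [ 0.397  0.141 -0.001] [0.4   0.147 0.001]
11.5 [-11.4 -48.5 -45.3  49.3  10.2 -10. ] [ 0.4962 -0.0483  0.1981] [ 179.6   44.9 -177.4]
```

View pics/w1.png

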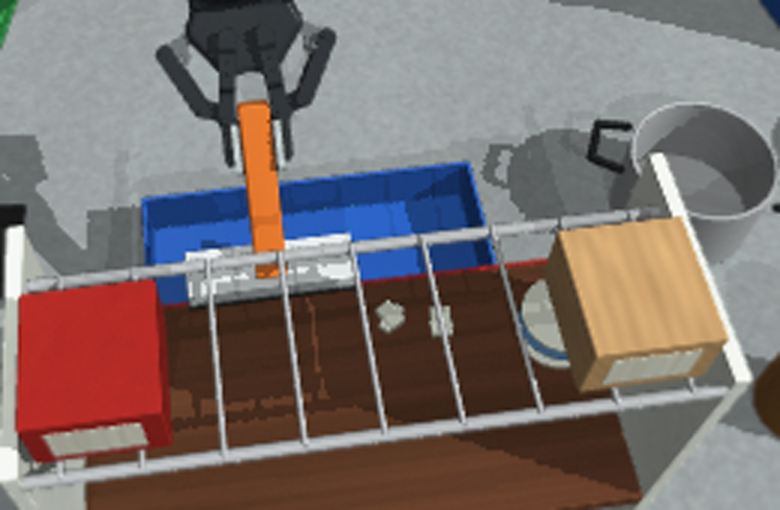

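The view shows the three right chips wiped off; one is seen in the bin at (238,198) scene px and two remain on the board at (280,235) and (297,237). Second pass, to the left.

Emit:
play_rows(
  targets=[
    {"grip":255,"linear":[0.8,2,0],"delta_rot":[0,0,0]},
    {"grip":255,"linear":[1.5,4.5,-0.5],"delta_rot":[0,0,0]},
    {"grip":255,"linear":[2,7.5,-0.8],"delta_rot":[0,0,0]},
    {"grip":255,"linear":[2.5,9.7,-0.8],"delta_rot":[0,0,0]},
    {"grip":255,"linear":[4,9.8,-0.8],"delta_rot":[0,0,0]},
    {"grip":255,"linear":[6,9.9,-0.8],"delta_rot":[0,0,0]},
    {"grip":255,"linear":[8,10,-0.8],"delta_rot":[0,0,0]},
    {"grip":255,"linear":[9.5,10.1,-0.8],"delta_rot":[0,0,0]},
    {"grip":255,"linear":[9.8,10.1,-0.8],"delta_rot":[0,0,0]},
    {"grip":255,"linear":[9.8,10.1,-0.8],"delta_rot":[0,0,0]},
  ],
)

```text
time: 12.5
ee_pos: [0.5937, 0.0527, 0.1883]
tcp_rot: [179.6, 44.7, -177.4]
wrist_force: [0.4, 0.0, -2.5]
opening: 0.0232
grasp_force: 80.9
```

```bash
python3 blk.py; python3 chips.py
```

```text
t 12.5 [  6.  -32.5 -38.8  39.   -2.    2.4] tcp [0.5937 0.0527 0.1883] [ 179.58   44.72 -177.38] open 0.02320029594000538 gf 80.8972442150116
scene orange 657 [-0.708 -0.046  0.705] [ 0.526 -0.033  0.08 ] [0.733 0.179 0.275]
scene block 730 ((633.8414306640625, 80.68895721435547), (39.38140106201172, 180.45057678222656), 3.177781105041504) z 0.1227 normal [0.008 0.01  1.   ]
top orange 289 [-0.771 -0.038  0.635] [ 0.524 -0.034  0.075] [0.726 0.182 0.252]
top block 223 ((622.5399780273438, 96.92060089111328), (53.25201416015625, 205.127197265625), 13.823230743408203) z 0.1226 normal [ 0.173 -0.043  0.984]
scene
board 48 [279. 235.] [0.557 0.037 0.089] [0.569 0.043 0.092] [0.581 0.049 0.095]
board 17 [295. 237.] [0.565 0.077 0.086] [0.578 0.08  0.092] [0.587 0.082 0.094]
board 23 [299. 236.] [0.565 0.086 0.09 ] [0.576 0.09  0.093] [0.588 0.093 0.095]
top
board 12 [279. 122.] [ 0.663 -0.072  0.08 ] [ 0.667 -0.055  0.083] [ 0.677 -0.047  0.087]
bin 36 [264. 168.] [ 0.505 -0.01  -0.003] [ 0.517 -0.     0.01 ] [0.53  0.008 0.02 ]
bin 34 [274. 168.] [ 0.507 -0.046  0.003] [ 0.518 -0.035  0.012] [ 0.529 -0.024  0.023]
bin 34 [285. 168.] [ 0.508 -0.082 -0.001] [ 0.519 -0.073  0.009] [ 0.532 -0.064  0.02 ]
bin 7 [230. 184.] [ 0.453  0.124 -0.002] [0.465 0.124 0.003] [0.475 0.125 0.006]
12.7 [  6.  -32.6 -38.8  39.   -2.    2.4] [0.5935 0.0527 0.1893] [ 179.6   44.8 -177.4]
```

Emit:
play_rows(
  targets=[
    {"grip":255,"linear":[0,0,-0.7],"delta_rot":[0,0,0]},
    {"grip":255,"linear":[0,0,-1.3],"delta_rot":[0,-0.004,0]},
    {"grip":255,"linear":[0,0,-1.7],"delta_rot":[0,-0.004,0]},
    {"grip":255,"linear":[0,0,-1.7],"delta_rot":[0,-0.004,0]},
    {"grip":255,"linear":[-0.5,0,-1.7],"delta_rot":[0,-0.004,0]},
    {"grip":255,"linear":[-1.5,-0.1,-1.7],"delta_rot":[0,-0.004,0]},
    {"grip":255,"linear":[-2.5,-0.1,-1.7],"delta_rot":[0,-0.004,0]},
  ],
)

```text
time: 13.4
ee_pos: [0.5685, 0.0516, 0.1724]
tcp_rot: [179.6, 45.0, -177.4]
wrist_force: [0.0, -0.3, -2.9]
opening: 0.0229
grasp_force: 80.8
```

Emit:
play_rows(
  targets=[
    {"grip":255,"linear":[-1,0,0],"delta_rot":[0,0,0]},
    {"grip":255,"linear":[-2,-0.1,0],"delta_rot":[0,0,0]},
    {"grip":255,"linear":[-3,-0.1,0],"delta_rot":[0,0,0]},
    {"grip":255,"linear":[-4,-0.2,0],"delta_rot":[0,0,0]},
    {"grip":255,"linear":[-5,-0.2,0],"delta_rot":[0,0,0]},
    {"grip":255,"linear":[-6,-0.3,0],"delta_rot":[0,0,0]},
    {"grip":255,"linear":[-7,-0.3,0],"delta_rot":[0,0,0]},
    {"grip":255,"linear":[-7.8,-0.3,0],"delta_rot":[0,0,0]},
    {"grip":255,"linear":[-7.8,-0.3,0],"delta_rot":[0,0,0]},
  ],
)

```text
time: 14.3
ee_pos: [0.5019, 0.0505, 0.1738]
tcp_rot: [179.6, 44.6, -177.4]
wrist_force: [0.3, -0.1, -1.5]
opening: 0.023
grasp_force: 80.9
```

Emit:
play_rows(
  targets=[
    {"grip":255,"linear":[0.3,0,1],"delta_rot":[0,0,0]},
    {"grip":255,"linear":[1,-1,2.5],"delta_rot":[0,0,0]},
    {"grip":255,"linear":[1.5,-3,3.5],"delta_rot":[0,0,0]},
    {"grip":255,"linear":[1.5,-6.5,4],"delta_rot":[0,0,0]},
    {"grip":255,"linear":[1.5,-10,4],"delta_rot":[0,0,0]},
    {"grip":255,"linear":[1.5,-13.5,4],"delta_rot":[0,0,0]},
    {"grip":255,"linear":[1.5,-13.5,4],"delta_rot":[0,0,0]},
  ],
)

```text
time: 15.0
ee_pos: [0.517, -0.0892, 0.2142]
tcp_rot: [179.8, 44.6, -177.7]
wrist_force: [0.7, 1.0, -2.1]
opening: 0.0233
grasp_force: 81.4
```

```bash
python3 chips.py w2.png
```

```text
scene
top
board 6 [278. 121.] [ 0.662 -0.054  0.081] [ 0.669 -0.049  0.085] [ 0.677 -0.047  0.091]
bin 34 [264. 168.] [ 0.505 -0.01  -0.001] [ 0.517 -0.     0.01 ] [0.53  0.008 0.021]
bin 30 [274. 168.] [ 0.508 -0.046 -0.   ] [ 0.519 -0.034  0.01 ] [ 0.53  -0.024  0.02 ]
bin 33 [242. 171.] [0.498 0.073 0.001] [0.509 0.082 0.011] [0.52  0.091 0.021]
bin 32 [250. 173.] [0.494 0.041 0.004] [0.503 0.051 0.011] [0.512 0.062 0.019]
15.1 [-16.9 -42.5 -40.6  49.1  13.8 -14.1] [ 0.517  -0.086   0.2138] [ 179.7   44.5 -177.5]
```

View pics/w2.png

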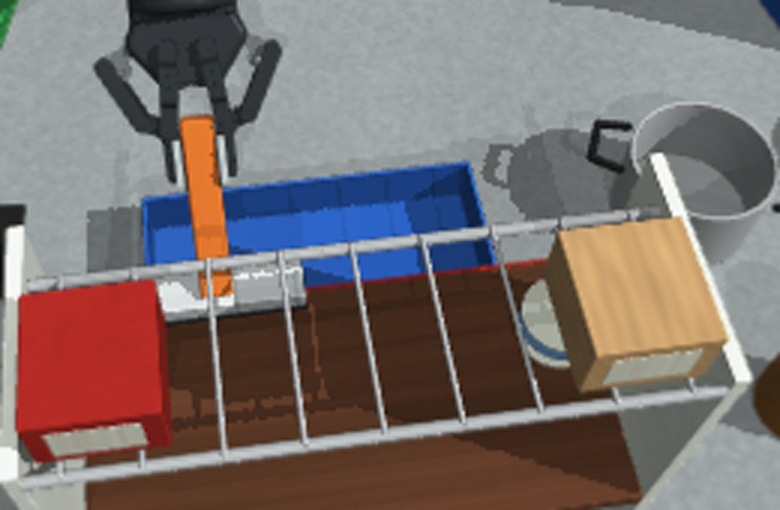

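All five chips are gone from the board. Four show in the bin now; the fifth, at (.519,-.073), was seen there earlier and is now under the block. I'm taking the scraper home, backing away from the end panel first.

Emit:
play_rows(
  targets=[
    {"grip":255,"linear":[-1,-1.5,0],"delta_rot":[0,0,0]},
    {"grip":255,"linear":[-2,-4,0],"delta_rot":[0,0,-0.01]},
    {"grip":255,"linear":[-3.5,-7,0],"delta_rot":[0,0,-0.02]},
    {"grip":255,"linear":[-5,-10,0],"delta_rot":[0,0,-0.03]},
    {"grip":255,"linear":[-6.5,-13,0],"delta_rot":[0,-0.01,-0.04]},
    {"grip":255,"linear":[-8,-16,0],"delta_rot":[0,-0.01,-0.05]},
    {"grip":255,"linear":[-9.8,-19.2,-1],"delta_rot":[0,-0.01,-0.06]},
    {"grip":255,"linear":[-11.5,-22.5,-2.5],"delta_rot":[0,-0.01,-0.066]},
    {"grip":255,"linear":[-13.2,-25.7,-4.5],"delta_rot":[0,-0.01,-0.066]},
    {"grip":255,"linear":[-13.2,-25.7,-6.5],"delta_rot":[0,-0.01,-0.066]},
  ],
)

```text
time: 16.1
ee_pos: [0.3842, -0.3445, 0.1478]
tcp_rot: [179.8, 45.0, 178.8]
wrist_force: [0.0, 0.1, -2.9]
opening: 0.0232
grasp_force: 81.6
```

```bash
python3 blk.py; python3 chips.py
```

```text
t 16.1 [-61.9 -27.4 -37.3  54.1  38.2 -51.7] tcp [ 0.3842 -0.3445  0.1478] [179.79  45.04 178.83] open 0.023244404505027464 gf 81.64085268974304
scene orange 532 [-0.633 -0.019  0.774] [ 0.334 -0.405  0.   ] [ 0.441 -0.331  0.19 ]
scene block 607 ((426.2137145996094, -344.31414794921875), (128.98377990722656, 43.071537017822266), 87.99478912353516) z 0.0823 normal [0.021 0.    1.   ]
top orange 182 [-0.617 -0.013  0.787] [ 0.337 -0.384  0.008] [ 0.432 -0.329  0.208]
top block 355 ((424.22015380859375, -342.0650634765625), (129.8764190673828, 39.680824279785156), 88.96630859375) z 0.0774 normal [0.036 0.001 0.999]
scene
top
board 8 [262. 122.] [ 0.661 -0.002  0.081] [0.668 0.003 0.085] [0.679 0.005 0.09 ]
board 10 [296. 122.] [ 0.664 -0.127  0.081] [ 0.666 -0.112  0.084] [ 0.67  -0.099  0.093]
board 8 [252. 125.] [0.657 0.029 0.081] [0.658 0.041 0.086] [0.66  0.053 0.091]
bin 35 [264. 168.] [ 0.505 -0.01  -0.   ] [ 0.517 -0.001  0.011] [0.531 0.008 0.023]
bin 34 [274. 168.] [ 0.508 -0.046  0.001] [ 0.518 -0.035  0.01 ] [ 0.529 -0.024  0.02 ]
bin 32 [285. 168.] [ 0.507 -0.082  0.   ] [ 0.519 -0.073  0.011] [ 0.532 -0.064  0.022]
bin 32 [242. 171.] [0.499 0.073 0.002] [0.509 0.081 0.011] [0.521 0.091 0.019]
bin 32 [250. 173.] [0.494 0.041 0.002] [0.503 0.051 0.011] [0.513 0.062 0.021]
16.3 [-61.5 -27.7 -37.4  54.3  38.2 -51.5] [ 0.3856 -0.341   0.1487] [179.7  45.1 179. ]
```

All five chips lie in the bin. The block hangs right over its mat, so I'm lowering it gently.

Emit:
play_rows(
  targets=[
    {"grip":255,"linear":[0,0,-1.5],"delta_rot":[0,0,0]},
    {"grip":255,"linear":[0,0,-3],"delta_rot":[0,0,0]},
    {"grip":255,"linear":[0,0,-4.5],"delta_rot":[0,0,0]},
    {"grip":255,"linear":[0,0,-5.2],"delta_rot":[0,0,0]},
    {"grip":255,"linear":[0,0,-5.6],"delta_rot":[0,0,0]},
    {"grip":255,"linear":[0,0,-5.8],"delta_rot":[0,0,0]},
    {"grip":255,"linear":[0,0,-5.9],"delta_rot":[0,0,0]},
    {"grip":255,"linear":[0,0,-5.9],"delta_rot":[0,0,0]},
  ],
)

```text
time: 17.1
ee_pos: [0.3849, -0.3419, 0.0897]
tcp_rot: [179.7, 45.1, 178.9]
wrist_force: [-0.8, 0.5, -1.9]
opening: 0.023
grasp_force: 81.7
```

```bash
python3 blk.py
```

```text
t 17.1 [-61.7 -26.  -43.   47.   38.3 -51.5] tcp [ 0.3849 -0.3419  0.0897] [179.72  45.11 178.9 ] open 0.023006869473673856 gf 81.6962742805481
scene orange 480 [-0.63  -0.015  0.777] [ 0.345 -0.376  0.003] [ 0.442 -0.329  0.132]
scene block 538 ((427.4920654296875, -342.11572265625), (129.1602325439453, 42.586063385009766), 89.0846939086914) z 0.0244 normal [ 0.03 -0.    1.  ]
top orange 172 [-0.645 -0.016  0.764] [ 0.341 -0.371 -0.002] [ 0.434 -0.328  0.156]
top block 337 ((373.4976806640625, -370.47760009765625), (142.1099090576172, 218.43423461914062), 0.6283895373344421) z 0.0245 normal [-0.075 -0.001  0.997]
```

Emit:
play_rows(
  targets=[
    {"grip":255,"linear":[0,0,-0.1],"delta_rot":[0,0,0]},
    {"grip":180,"linear":[0,0,-0.1],"delta_rot":[0,0,0]},
    {"grip":120,"linear":[0,0,-0.1],"delta_rot":[0,0,0]},
    {"grip":60,"linear":[0,0,-0.1],"delta_rot":[0,0,0]},
    {"grip":0,"linear":[0,0,-0.1],"delta_rot":[0,0,0]},
    {"grip":0,"linear":[0,0,-0.1],"delta_rot":[0,0,0]},
    {"grip":0,"linear":[0,0,-0.1],"delta_rot":[0,0,0]},
    {"grip":0,"linear":[0,0,-0.1],"delta_rot":[0,0,0]},
  ],
)

```text
time: 18.0
ee_pos: [0.3847, -0.3417, 0.088]
tcp_rot: [179.7, 45.1, 178.8]
wrist_force: [-0.7, -0.4, 0.1]
opening: 0.0854
grasp_force: 0.0
```

Emit:
play_rows(
  targets=[
    {"grip":0,"linear":[0,0,1],"delta_rot":[0,0,0]},
    {"grip":0,"linear":[0,0,3],"delta_rot":[0,0,0]},
    {"grip":0,"linear":[0,0,6],"delta_rot":[0,0,0]},
    {"grip":0,"linear":[0,0,9],"delta_rot":[0,0,0]},
    {"grip":0,"linear":[0,0,11],"delta_rot":[0,0,0]},
    {"grip":0,"linear":[0,0,11],"delta_rot":[0,0,0]},
    {"grip":0,"linear":[0,0,11],"delta_rot":[0,0,0]},
  ],
)

```text
time: 18.7
ee_pos: [0.3848, -0.3419, 0.1986]
tcp_rot: [179.7, 45.1, 178.9]
wrist_force: [-0.1, -1.0, -0.8]
opening: 0.0854
grasp_force: 0.0
```

```bash
python3 chips.py; python3 - <<'E'
from h import *
p=bot.camera("scene"); C=cloud(p); hsv=cv2.cvtColor(p["color"],cv2.COLOR_RGB2HSV); X,Y,Z=[C[...,i] for i in range(3)]
m=(X>.36)&(X<.5)&(Y>-.44)&(Y<-.25)&(hsv[...,1]<60)&(hsv[...,2]>120)&(Z>.017)&(Z<.032);q=C[m]
print("block",cv2.minAreaRect(q[:,:2].astype(np.float32)*1000),np.median(q[:,2])); save(p,"end.png",None,1.5)
E
```

```text
scene
top
board 13 [280. 122.] [ 0.662 -0.075  0.08 ] [ 0.666 -0.057  0.084] [ 0.678 -0.047  0.09 ]
board 6 [260. 122.] [0.661 0.011 0.083] [0.667 0.012 0.086] [0.675 0.015 0.089]
board 6 [294. 122.] [ 0.664 -0.113  0.081] [ 0.667 -0.105  0.084] [ 0.67  -0.099  0.091]
board 6 [252. 125.] [0.656 0.032 0.08 ] [0.658 0.041 0.086] [0.66  0.049 0.096]
bin 34 [264. 168.] [ 0.504 -0.01  -0.001] [ 0.517 -0.     0.01 ] [0.529 0.008 0.021]
bin 34 [274. 168.] [ 0.508 -0.046 -0.002] [ 0.518 -0.035  0.01 ] [ 0.529 -0.024  0.019]
bin 34 [285. 168.] [ 0.508 -0.082 -0.002] [ 0.518 -0.073  0.01 ] [ 0.533 -0.064  0.023]
bin 33 [242. 171.] [0.499 0.073 0.   ] [0.509 0.082 0.011] [0.521 0.091 0.018]
bin 32 [250. 173.] [0.494 0.041 0.004] [0.503 0.051 0.011] [0.514 0.062 0.021]
18.8 [-61.7 -28.  -32.3  59.9  38.3 -51.5] [ 0.3845 -0.3414  0.197 ] [179.6  45.  178.8]
block ((428.033203125, -342.09893798828125), (130.61880493164062, 43.042476654052734), 88.72025299072266) 0.02381487472586319
```

View pics/end.png

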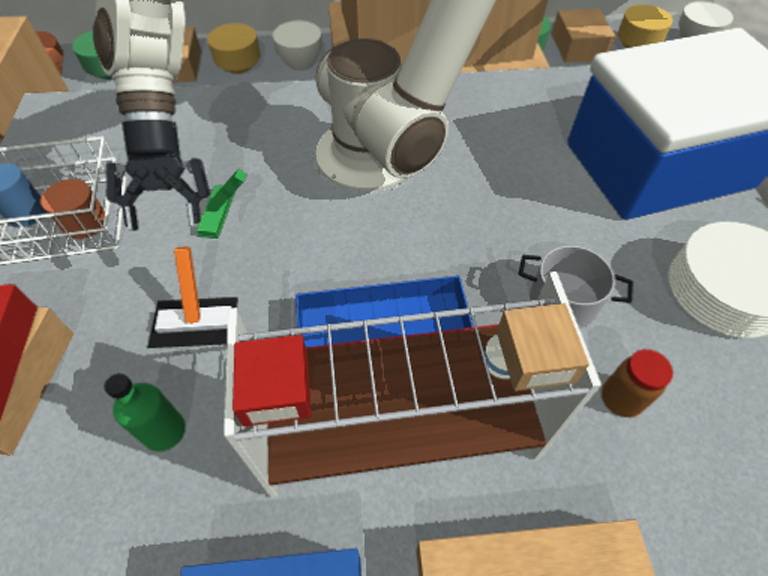

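The picture shows the scraper standing on its mat at (125,205) scene px with the gripper clear above it. The board is empty and everything else stands where it was, so I'm handing in.

```bash
python3 -c "
from workcell import bot
print(bot.job_done())"
```

```text
the job is handed in; nothing more can be done
None
```

I wiped all five chips into the bin, stood the scraper sole down on its mat and let go, and handed the job in at about 19 s of the 58 s; the hand-in returned no verdict.

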